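# Put the torch battery sticks on charge

### The arm

A 6-joint arm with a two-finger parallel gripper is mounted at the origin on a cart in front of the work surface, level with it; the furniture and walls round the work are solid. World frame = base frame: x ahead of the robot, y to its left, z up, the work surface at z = 0. Lengths are in mm, angles in degrees, forces in N, time in s.
With the tool pointing down it reaches from about 325 to 750 mm from the base axis. Payload 7.6 kg.
Tool frame: the origin (TCP) lies between the finger pads, 19 mm behind the fingertips; this is the grasp point; z points along the fingers, y is the line along which they close (so a half turn about z gives the same grasp; the last joint's range is limited). The gripper opens to 85 mm and grips with 20 to 120 N. Pads are 22 mm wide; open, the fingers measure 114 mm over their backs; the gripper's body (76 mm by 85 mm) begins 54 mm behind the grasp point. The pads swing forward as they close: fully open they stand 13 mm farther back than shut.
Start: joints at [67.019, 2.991, 80.254, -0, 96.75, -4.028], TCP at [170.503, 496.561, 250.023] pointing down, gripper open.
Joint ranges: [-166.34, 166.34], [-52.06, 124.39], [6.96, 135.62], [-60.46, 240.46], [14.63, 156.25], [-167.68, 167.68]. Speed limits (degrees/s): [147.25, 147.25, 172.46, 180, 180, 180].

### API

Orientations are given as a 3x3 rotation matrix whose columns are the frame's x, y, z axes.
In Python, from station import r gives the robot as it stands. The module is installed in compiled form; this text tells all that it offers.
- The arm moves only by the tool drive_tool, never from a script. Its argument "rows" is a list of rows, each a list of 7 numbers: the shift along the tool's x, y, z as a fraction of full scale, then the turn, a rotation vector about the tool's x, y, z as a fraction of full scale, then the opening, from -1 (shut) to 1 (fully open). In form: [[tx, ty, tz, ax, ay, az, gripper], ...]. A call has 1 to 8 rows; each row is the pose to reach, as a shift and turn from the pose commanded when the call began, along the tool's axes at that moment; what a row does not reach only later rows make up. Full scale, the value 1, is 0.75 m for a shift and 120 degrees for a turn. A row lasts 1/8 s, in which the tool goes at most 62.5 mm and 10.7 degrees, less where a joint would pass 70% of its speed; a pose out of reach is approached as far as the arm can. A call with a number of a shift or a turn outside -1 to 1 is refused whole. A call with a gripper value outside its range is refused whole. The fingers move at their own pace and stop on an object; "newtons" is the grip in N (left out, the last holds). Time passes only in rows, so rows that repeat a pose let the fingers close. It gives the time, the measured TCP pose, the force, the opening and the grip force at its end, in the units of the state.
- r.observe(): the state, without advancing time (a new reading comes with each control period).
- r.camera(name): name is "side" or "top"; returns the picture (480x640x3 uint8, red, green, blue); there is no depth.
- r.calibration(name): a dict with "K" (3x3 intrinsics, pixels), "xyz" and "rotation" of the camera in the world. Camera axes: x right, y down, z forward; pixel columns grow to the right and rows downward; lengths in mm; the calibration is good to about 2 mm. A picture is of the moment at which its call begins. calibration takes no time and is no camera call.
- r.job_done(): hands the job in; it is judged then, once.
Trained networks look in the newest picture that a camera, given by its name, has taken for a name from the list of things; names that differ only in an ending like _2 or _b are one class to them, and where a whole thing is asked for, a point or a joint stands for the part that bears it (a point fixed in the world has none). Each returns a list of dicts, best first, with "confidence" (0 to 1); they miss things now and then, are a little off and sometimes report something else, mostly with a low value. They report only what shows in the picture. A call takes as long as a camera call. They do not tell look-alikes from the thing itself.
- r.find_in(label, camera): "uv" ([column, row] in pixels, amid what is visible of it).
- r.trace(label, camera): "pixels" (480x640 bool, what is visible of it) and "uv" ([column, row] in pixels, amid what is visible of it).
The state is a dict: "time_s": time; "q": joint angles; "qvel": joint speeds; "effort": joint torques, N m; "position": TCP position; "tcp_rot": TCP orientation; "force": force on the tool from outside, world axes, zero at the start; "wrist_torque": the same for the moment, N m; "opening": opening from 0.0 (shut) to 1.0 (fully open); "gripper_force": force on a finger pad.
Only numpy, scipy, OpenCV 4.12 (cv2) and the standard library are available. Lean on these libraries where they do the work, as an engineer would, in place of code of your own. Each camera call takes 0.05 s, during which the arm holds its last target. There are 200 camera calls.

### The job

Put the two large battery sticks that lie on the bench into the two empty bays of the charger, one in each, with the studs at the same end as on the stick already in it, and press each down fully home against its sprung contact. Only then turn the charger's dial to the two-bar mark. Leave the stick that is already in the charger and the thin, short stick where they are.

Things in the scene. Friction and masses are not known exactly. Their poses are not given: they have to be found in the camera images.
- stick_charger: Three-bay charger, fixed, black, 225 (x) by 250 (y) mm, 49 mm high at the bay ends, origin at the centre of its underside, z up. x points away from the robot, from the control panel (45 mm high) to the bays' contact end. Bays lie along x, middles at x +42 mm: left (y +80 mm, holds a stick), middle (y 0), right (y -80 mm). Sticks laid the wrong way round cannot go down.
- bay_middle (a point): Middle empty bay: point on its floor, 16 mm above the bench, under the middle of a seated stick (whose axis is 17 mm above it, along x, stud to +x); axes as the charger's. 37 mm wide; side walls 13 mm above the floor, cut away for 25 mm either side of the middle so fingers can reach down. The stud drops into a 20 mm wide slot, open above, and touches the contact plate at x +55 mm.
- bay_right (a point): Right-hand empty bay: point on its floor, 16 mm above the bench, under the middle of a seated stick (whose axis is 17 mm above it, along x, stud to +x); axes as the charger's. 37 mm wide; side walls 13 mm above the floor, cut away for 25 mm either side of the middle so fingers can reach down. The stud drops into a 20 mm wide slot, open above, and touches the contact plate at x +55 mm.
- shoe_middle_ramp (a point): Middle bay's sprung steel contact shoe: point at the foot of its ramp, 50 mm to -x of the bay point, 15 mm above the floor. The steep ramp rises to -59 mm, 37 mm above the floor. A stick lowered over the bay meets the ramp and must be pressed down (5 to 15 N) as the shoe slides back (up to 8.5 mm); if the spring holds one end of it up, press on that end.
- shoe_right_ramp (a point): Right-hand bay's sprung steel contact shoe: point at the foot of its ramp, 50 mm to -x of the bay point, 15 mm above the floor. The steep ramp rises to -59 mm, 37 mm above the floor. A stick lowered over the bay meets the ramp and must be pressed down (5 to 15 N) as the shoe slides back (up to 8.5 mm); if the spring holds one end of it up, press on that end.
- stick_a: Torch battery stick lying on the bench, to be charged: grey cylinder, diameter 34 mm, 110 mm long overall, about 0.18 kg; it can roll. One end flat bare steel; at the other a steel contact stud (diameter 14 mm, 8 mm long) stands out of a black shoulder cap. Origin on its axis at mid-length, x axis towards the stud. Either stick may go in either empty bay.
- stick_b: Torch battery stick lying on the bench, to be charged: grey cylinder, diameter 34 mm, 110 mm long overall, about 0.18 kg; it can roll. One end flat bare steel; at the other a steel contact stud (diameter 14 mm, 8 mm long) stands out of a black shoulder cap. Origin on its axis at mid-length, x axis towards the stud. Either stick may go in either empty bay.
- stick_a_stud (a point): Tip of stick_a's contact stud, on its axis 55 mm from its origin.
- stick_b_stud (a point): Tip of stick_b's contact stud, on its axis 55 mm from its origin.
- stick_c: Stick of the same kind and size, already seated in the charger's left bay, stud towards the charger's +x. Leave it there. Origin on its axis at mid-length.
- short_stick: A thinner, shorter stick (diameter 26 mm, 80 mm long, same look) lying on the bench; not for this charger, leave it. Origin on its axis at mid-length, x towards its stud.
- dial (a joint): Angle of the charger's dial (rad), growing clockwise seen from above. It clicks into four places 0.6 rad apart: 0 at the ring mark (off), 0.6 at one bar, 1.2 at two bars, 1.8 at three bars; let go near a place it springs into it. It starts at off or one bar.
- dial_grip (a point): On the dial's axis, 72 mm above the bench: the TCP height to grip it at. A black disc 48 mm across with its top 51 mm above the bench carries a bar grip 46 mm long, 15 mm wide, 23 mm high. x of this point runs along the bar to the end with the white pointer line, which is 0.9 rad minus the joint value counter-clockwise from the charger's x.
Things that resemble listed ones, but are neither listed nor needed, are in the scene too. Leave any orange look-alike of the stick_a alone.

How it is judged (in metres and radians):
On the way, in this order (a step that is already met when the one before it is completed fails the run):
1. both large sticks are fully home in the two empty bays, studs at the contact end (((x of stick_a in the frame of bay_middle between -0.004 and 0.004 m and y of stick_a in the frame of bay_middle between -0.004 and 0.004 m and z of stick_a in the frame of bay_middle between 0.014 and 0.0195 m and x of stick_a_stud in the frame of bay_middle above 0.045 m and angle between the x axis of each of stick_a, stick_b and the x axis of stick_charger, either way round below 0.06 rad and x of stick_b in the frame of bay_right between -0.004 and 0.004 m and y of stick_b in the frame of bay_right between -0.004 and 0.004 m and z of stick_b in the frame of bay_right between 0.014 and 0.0195 m and x of stick_b_stud in the frame of bay_right above 0.045 m) or (x of stick_b in the frame of bay_middle between -0.004 and 0.004 m and y of stick_b in the frame of bay_middle between -0.004 and 0.004 m and z of stick_b in the frame of bay_middle between 0.014 and 0.0195 m and x of stick_b_stud in the frame of bay_middle above 0.045 m and angle between the x axis of each of stick_b, stick_a and the x axis of stick_charger, either way round below 0.06 rad and x of stick_a in the frame of bay_right between -0.004 and 0.004 m and y of stick_a in the frame of bay_right between -0.004 and 0.004 m and z of stick_a in the frame of bay_right between 0.014 and 0.0195 m and x of stick_a_stud in the frame of bay_right above 0.045 m))), for 0.2 s.
2. after that, the dial stands at the two-bar mark (value of joint dial between 1.08 and 1.32 rad), for 0.2 s.
At the end, for the whole second after the job is handed in: The two large sticks rest one in each empty bay, stud at the contact end, fully down (axis 14 to 19.5 mm above the bay floor, middle within 4 mm of the bay point in x and y, within 0.06 rad of the bay), and the dial is within 0.12 rad of the two-bar mark (all of step 2 and ((x of stick_a in the frame of bay_middle between -0.004 and 0.004 m and y of stick_a in the frame of bay_middle between -0.004 and 0.004 m and z of stick_a in the frame of bay_middle between 0.014 and 0.0195 m and x of stick_a_stud in the frame of bay_middle above 0.045 m and angle between the x axis of each of stick_a, stick_b and the x axis of stick_charger, either way round below 0.06 rad and x of stick_b in the frame of bay_right between -0.004 and 0.004 m and y of stick_b in the frame of bay_right between -0.004 and 0.004 m and z of stick_b in the frame of bay_right between 0.014 and 0.0195 m and x of stick_b_stud in the frame of bay_right above 0.045 m) or (x of stick_b in the frame of bay_middle between -0.004 and 0.004 m and y of stick_b in the frame of bay_middle between -0.004 and 0.004 m and z of stick_b in the frame of bay_middle between 0.014 and 0.0195 m and x of stick_b_stud in the frame of bay_middle above 0.045 m and angle between the x axis of each of stick_b, stick_a and the x axis of stick_charger, either way round below 0.06 rad and x of stick_a in the frame of bay_right between -0.004 and 0.004 m and y of stick_a in the frame of bay_right between -0.004 and 0.004 m and z of stick_a in the frame of bay_right between 0.014 and 0.0195 m and x of stick_a_stud in the frame of bay_right above 0.045 m)) and linear speed of each of stick_a, stick_b below 0.02 m/s); the robot touches nothing.
It fails at once if the stick already in the charger is moved by more than 10 mm (distance of stick_c from where it was at the start of the episode above 0.01 m).
It fails at once if the short stick is moved by more than 40 mm (distance of short_stick from where it was at the start of the episode above 0.04 m).
It also fails if it takes over 69 s, if anything falls off the work surface, if the arm or the gripper's body presses on something with over 40 N, if the wrist force passes 120 N, or if a joint passes its speed limit or range.

## Working session

There is one attempt and no reset: what is moved stays moved. The work goes in short steps, Python scripts to look and compute and a tool call to move; the robot and the scene stay as the last step left them, time stands still between calls to the robot, and variables do not carry over. Pictures are saved under pics/ and viewed, at most 12 in all, crops included, and the job is handed in when it is done.

Besides the shell and the picture viewer there is one more tool, called as name(argument=value, ...), one argument or row to a line, values as JSON. drive_tool: Moves the arm, as the interface text tells. Shift numbers are shares of 0.75 m and turn numbers shares of 120 degrees, none past 1 either way. Its arguments: {"type":"object","properties":{"rows":{"type":"array"},"newtons":{"type":"number"}},"required":["rows"]}

```bash
mkdir -p pics; cat > h.py <<'E'
import numpy as np, cv2
from station import r
def px2w(cam,uv,z):
    c=r.calibration(cam);K=np.array(c["K"]);R=np.array(c["rotation"]);p=np.array(c["xyz"])
    d=R@np.linalg.solve(K,[uv[0],uv[1],1.]);return p+d*(z-p[2])/d[2]
def w2px(cam,P):
    c=r.calibration(cam);K=np.array(c["K"]);R=np.array(c["rotation"]);p=np.array(c["xyz"])
    q=K@(R.T@(np.array(P,float)-p));return q[:2]/q[2]
def shot(cam,name):
    im=r.camera(cam);cv2.imwrite(f"pics/{name}.png",im[:,:,::-1]);return im
E
python3 - <<'E'
from h import *
np.set_printoptions(precision=1,suppress=True)
for c in("top","side"):
    shot(c,c+"0");k=r.calibration(c);print(c,k["K"][0],k["xyz"],np.array(k["rotation"]).tolist())
    for l in("stick_a","stick_a_stud","short_stick","stick_charger","dial"):
        for d in r.trace(l,c):
            m=d["pixels"];print(l,np.round(d["confidence"],2),np.array(d["uv"]),m.sum(),px2w(c,d["uv"],17)[:2], cv2.minAreaRect(np.argwhere(m)[:,::-1].astype(np.float32)))
E
```

```text
top [586.5   0.  317. ] [ 299.5    4.5 1407.6] [[0.007873162306708884, -0.988291184508159, 0.15237633654459629], [-0.9998471823605879, -0.01015878343656672, -0.014227123556165948], [0.015608498995281151, -0.15224103829962796, -0.9882201379331254]]
stick_a 0.92 [447.3 215.3] 587 [ 591.1 -331.2] ((446.3972473144531, 215.7739715576172), (45.52900695800781, 14.044938087463379), 20.556045532226562)
stick_a 0.87 [377.7 199.2] 597 [ 629.2 -162.3] ((377.372802734375, 198.58157348632812), (14.103994369506836, 45.67007827758789), 12.33908748626709)
stick_a 0.84 [259.2 318.4] 649 [338.9 119. ] ((260.0, 317.5), (47.0, 14.0), 90.0)
stick_a 0.56 [228.4 206.6] 648 [606.7 199.5] ((228.11322021484375, 205.39622497558594), (15.28990364074707, 45.0009651184082), 2.4895527362823486)
stick_a 0.56 [265.7 225. ] 9439 [562.4 108.5] ((259.896240234375, 222.7535400390625), (106.33421325683594, 97.38565826416016), 1.3971812725067139)
stick_a_stud 0.73 [257.2 319.9] 617 [335.4 123.6] ((259.5, 317.5), (45.0, 15.0), 90.0)
stick_a_stud 0.62 [378.  197.2] 592 [ 634.2 -163.1] ((377.3461608886719, 198.26922607421875)
[... 1678 characters left out ...]
47.0), 90.0)
stick_a_stud 0.8 [380.1 289.5] 646 [ 632.  -161.6] ((380.4522705078125, 288.8145446777344), (47.141571044921875, 14.652820587158203), 1.5074357986450195)
stick_a_stud 0.79 [246.7 243.5] 450 [338.3 112.9] ((248.53082275390625, 241.74618530273438), (12.03136920928955, 39.567081451416016), 82.87498474121094)
short_stick 0.53 [321.8 289.5] 381 [ 498.4 -133.8] ((320.7943420410156, 293.5697937011719), (11.364459991455078, 35.50625991821289), 79.3803482055664)
stick_charger 0.6 [326.1 236.6] 4066 [560.1 106. ] ((331.0411071777344, 232.39039611816406), (56.89617919921875, 90.97107696533203), 83.9909896850586)
dial 0.55 [304.  229.1] 225 [506.1 161.8] ((302.0, 229.0), (14.0, 16.0), 90.0)
```

View pics/top0.png

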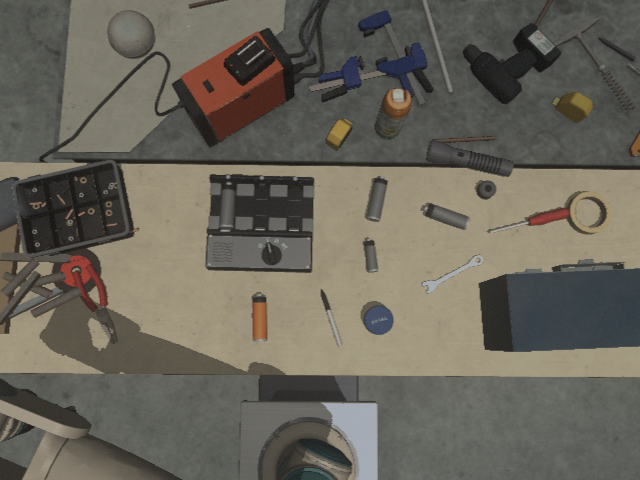

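View pics/side0.png

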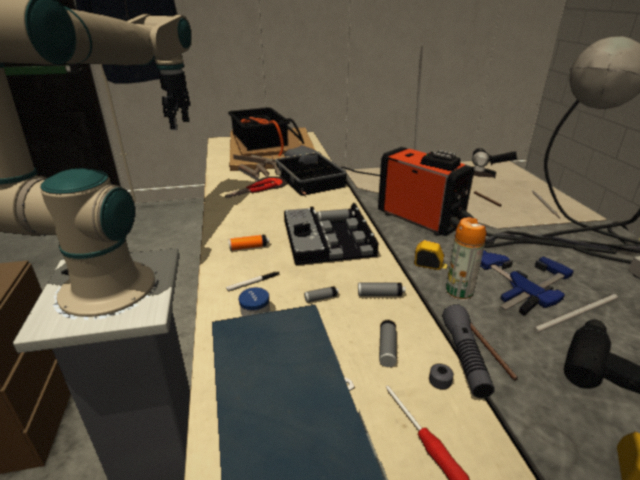

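```bash
python3 - <<'E'
from h import *
im=cv2.imread("pics/top0.png")
a=cv2.resize(im[165:285,198:323],None,fx=5,fy=5,interpolation=cv2.INTER_CUBIC)[:600]
b=cv2.resize(im[165:285,355:475],None,fx=5,fy=5,interpolation=cv2.INTER_CUBIC)
cv2.imwrite("pics/c0.png",a);cv2.imwrite("pics/c1.png",b)
E
```

```text
(no output)
```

View pics/c0.png

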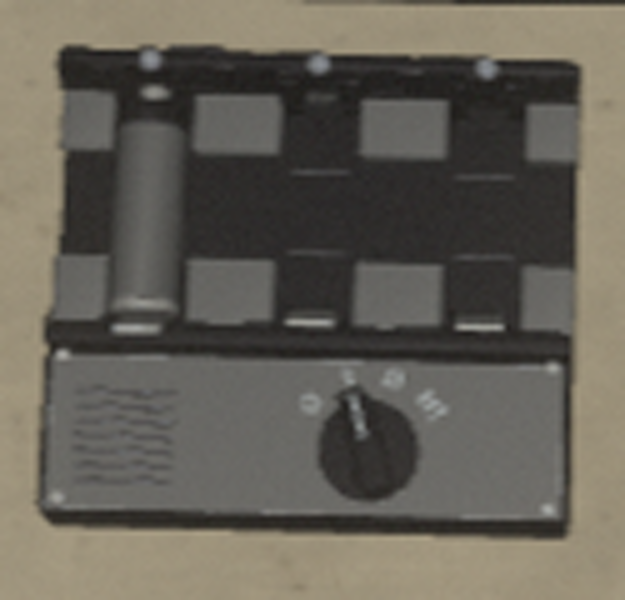

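View pics/c1.png

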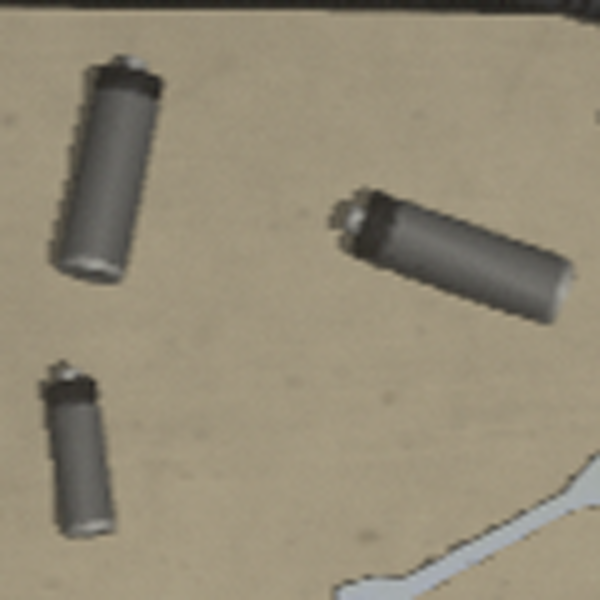

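```bash
cat > fit.py <<'E'
from h import *
from scipy.optimize import least_squares,minimize
def charger():
    L=[]
    def a(P,u,v,wu=1,wv=1): L.append((P,198+(u+.5)/5-.5,165+(v+.5)/5-.5,wu,wv))
    a((112.5,125,49),61,48);a((112.5,-125,49),580,65);a((-112.5,125,45),41,512);a((-112.5,-125,45),567,525)
    for y,u in((40,235),(-40,403)):
        a((67,y,29),u,153+ (y<0)*4,0,1);a((17,y-0,29),u-4,259+(y<0)*3,0,1)
    a((90,0,29),321,125,1,0);a((0,0,29),315,290,1,0);a((90,-80,29),487,130,1,0);a((0,-80,29),482,295,1,0)
    def f(p):
        c,s=np.cos(p[2]),np.sin(p[2]);o=[]
        for P,u,v,wu,wv in L:
            q=w2px("top",(p[0]+c*P[0]-s*P[1],p[1]+s*P[0]+c*P[1],P[2]));o+=[wu*(q[0]-u),wv*(q[1]-v)]
        return o
    s=least_squares(f,[555,109,0],loss="soft_l1",f_scale=.5,x_scale=[1,1,.01]);return s.x,np.round(f(s.x),1)
def sil(cam,p,z=17):
    ax=np.array([np.cos(p[2]),np.sin(p[2]),0]);n=np.array([-ax[1],ax[0],0]);t=np.linspace(0,2*np.pi,40)
    m=np.zeros((1920,2560),np.uint8);o=np.array([p[0],p[1],z])
    for l0,l1,rr in((-55,47,17),(47,55,7)):
        pts=[w2px(cam,o+ax*l+rr*(n*np.cos(k)+np.array([0,0,1])*np.sin(k))) for l in(l0,l1) for k in t]
        h=cv2.convexHull(((np.array(pts)+.5)*4-.5).astype(np.float32));cv2.fillConvexPoly(m,np.round(h*16).astype(np.int32),255,shift=4)
    return cv2.resize(m,(640,480),interpolation=cv2.INTER_AREA)/255.
def fitstick(obs,p0,z=17):
    f=lambda p:sum(np.abs(sil(c,p,z)-m).sum() for c,m in obs)
    s=minimize(f,p0,method="Nelder-Mead",options=dict(initial_simplex=[p0]+[np.add(p0,d) for d in([8,0,0],[0,8,0],[0,0,.15])],xatol=.05,fatol=.5,maxiter=90));return s.x,s.fun
def near(cam,P,lab="stick_a"):
    u=w2px(cam,P);d=[d for d in r.trace(lab,cam) if np.linalg.norm(np.array(d["uv"])-u)<12 and d["pixels"].sum()<2000]
    return d[0]["pixels"].astype(float) if d else None
E
python3 - <<'E'
from fit import *
np.set_printoptions(precision=2,suppress=True)
p,e=charger();print("charger",p,e)
c,s=np.cos(p[2]),np.sin(p[2])
for n,y in(("left",80),("mid",0),("right",-80)):print(n,p[0]+c*42-s*y,p[1]+s*42+c*y)
r.camera("top");r.camera("side")
for n,p0,z in(("S1",[629,-162,-.2],17),("S2",[590,-331,1.25],17),("C",[607,190,-.03],33)):
    ms={k:near(k,(p0[0],p0[1],z)) for k in("top","side")}
    for ks in(("top",),("side",),("top","side")):
        o=[(k,ms[k]) for k in ks if ms[k] is not None]
        if o:print(n,ks,*fitstick(o,p0,z))
im=cv2.imread("pics/top0.png",0)[205:290,240:310]
E
```

```text
charger [564.38 120.05  -0.02] [-0.7 -0.4  0.5 -0.9 -1.4  0.9  0.7  1.   0.   0.2  0.  -0.6  0.   0.3
  0.  -0.3  0.1 -0.  -0.1  0.   0.1 -0.  -0.   0. ]
left 607.645866686891 199.37093450226146
mid 606.3764719222047 119.38100615542903
right 605.1070771575183 39.391077808596606Traceback (most recent call last):
  File "<stdin>", line 11, in <module>
  File "fit.py", line 25, in fitstick
    s=minimize(f,p0,method="Nelder-Mead",options=dict(initial_simplex=[p0]+[np.add(p0,d) for d in([8,0,0],[0,8,0],[0,0,.15])],xatol=.05,fatol=.5,maxiter=90));return s.x,s.fun
    res = _minimize_neldermead(fun, x0, args, callback, bounds=bounds,
                               **options)
    fxr = func(xr)
    fx = function(np.copy(x), *(wrapper_args + args))
  File "fit.py", line 24, in <lambda>
    f=lambda p:sum(np.abs(sil(c,p,z)-m).sum() for c,m in obs)
               ~~~^^^^^^^^^^^^^^^^^^^^^^^^^^^^^^^^^^^^^^^^^^^
  File "fit.py", line 24, in <genexpr>
    f=lambda p:sum(np.abs(sil(c,p,z)-m).sum() for c,m in obs)
                          ~~~^^^^^^^
  File "fit.py", line 20, in sil
    pts=[w2px(cam,o+ax*l+rr*(n*np.cos(k)+np.array([0,0,1])*np.sin(k))) for l in(l0,l1) for k in t]
         ~~~~^^^^^^^^^^^^^^^^^^^^^^^^^^^^^^^^^^^^^^^^^^^^^^^^^^^^^^^^^
  File "h.py", line 7, in w2px
    c=r.calibration(cam);K=np.array(c["K"]);R=np.array(c["rotation"]);p=np.array(c["xyz"])
ValueError: time passes only in moves, steps and waits
```

```bash
sed -i 's/^from station import r/&\nfrom functools import cache\ncal=cache(lambda n:r.calibration(n))/; s/c=r.calibration(cam)/c=cal(cam)/' h.py
python3 - <<'E'
from fit import *
np.set_printoptions(precision=2,suppress=True)
cal("top");cal("side")
r.camera("top");r.camera("side")
for n,p0,z in(("S1",[629,-162,-.2],17),("S2",[590,-331,1.25],17),("C",[607,199,-.02],33)):
    ms={k:near(k,(p0[0],p0[1],z)) for k in("top","side")}
    for ks in(("top",),("side",),("top","side")):
        o=[(k,ms[k]) for k in ks if ms[k] is not None]
        if o:print(n,ks,*fitstick(o,p0,z))
s=r.observe();print(s["position"],s["tcp_rot"],s["time_s"],s["force"])
for d in r.trace("dial","top"):
  if d["pixels"].sum()<400: print(d["uv"],px2w("top",d["uv"],60))
E
```

```text
S1 ('top',) [ 633.17 -161.32   -0.22] 87.70588235294119
S1 ('side',) [ 636.51 -159.85   -0.2 ] 74.89803921568627
S1 ('top', 'side') [ 635.08 -160.38   -0.22] 179.33725490196076
S2 ('top',) [ 591.   -326.59    1.24] 43.86274509803921
S2 ('side',) [ 594.4  -324.84    1.22] 42.48235294117647
S2 ('top', 'side') [ 592.74 -326.99    1.23] 146.2549019607843
C ('top',) [608.7  199.43  -0.01] 55.82352941176471
C ('side',) [613.3  206.2   -0.05] 59.14901960784314
C ('top', 'side') [609.92 200.19  -0.  ] 154.01176470588234
[170.5  496.55 250.01] [[-0.95  0.32 -0.  ]
 [ 0.32  0.95  0.  ]
 [ 0.    0.   -1.  ]] 1.2 [0.44 0.45 0.15]
[269.6, 255.3] [483.    94.71  60.  ]
```

```bash
cat >> h.py <<'E'
def plan(targets,start=None):
    s=r.observe();p=np.array(s["position"]);R=np.array(s["tcp_rot"])
    print("t",round(s["time_s"],2),"pos",np.round(p,1),"yaw",round(np.degrees(np.arctan2(R[1,0],R[0,0])),2),"tilt",np.round(R[:2,2],4),"F",np.round(s["force"],1),"open",round(s["opening"],3),"gf",s["gripper_force"])
    for x,y,z,yaw in targets:
        R2=np.array([[np.cos(yaw),np.sin(yaw),0],[np.sin(yaw),-np.cos(yaw),0],[0,0,-1]])
        rv=cv2.Rodrigues(R.T@R2)[0].ravel()
        print((x,y,z),np.round(R.T@(np.array([x,y,z])-p)/750,4),np.round(np.degrees(rv)/120,4))
E
python3 -c "
from h import *
plan([(633.8,-161,250,np.pi-.215),(633.8,-161,90,np.pi-.215),(633.8,-161,23,np.pi-.215)])"
```

```text
t 1.25 pos [170.5 496.6 250. ] yaw 161.05 tilt [0.     0.0001] F [1.  0.4 0.3] open 1.001 gf 0.0
(633.8, -161, 250) [-0.869  -0.6286 -0.    ] [ 0.0001  0.     -0.0553]
(633.8, -161, 90) [-0.869  -0.6286  0.2133] [ 0.0001  0.     -0.0553]
(633.8, -161, 23) [-0.869  -0.6286  0.3026] [ 0.0001  0.     -0.0553]
```

drive_tool(
  rows=[
    [-0.869, -0.6286, 0, 0, 0, -0.0553, 1],
    [-0.869, -0.6286, 0, 0, 0, -0.0553, 1],
    [-0.869, -0.6286, 0, 0, 0, -0.0553, 1],
    [-0.869, -0.6286, 0, 0, 0, -0.0553, 1],
    [-0.869, -0.6286, 0, 0, 0, -0.0553, 1],
    [-0.869, -0.6286, 0, 0, 0, -0.0553, 1],
    [-0.869, -0.6286, 0, 0, 0, -0.0553, 1],
    [-0.869, -0.6286, 0, 0, 0, -0.0553, 1],
  ],
  newtons=60,
)

```text
time_s: 2.25
position: [459.4, 85.9, 250.3]
tcp_rot: [[-0.977, 0.213, 0.001], [0.213, 0.977, 0.0], [-0.001, 0.001, -1.0]]
force: [0.8, 1.2, -0.3]
opening: 1.001
gripper_force: 0.0
```

```bash
python3 -c "
from h import *
plan([(633.8,-161,250,np.pi-.215),(633.8,-161,90,np.pi-.215),(633.8,-161,24,np.pi-.215)])"
```

```text
t 2.25 pos [459.4  85.9 250.3] yaw 167.68 tilt [0.001  0.0004] F [ 0.8  1.2 -0.3] open 1.001 gf 0.0
(633.8, -161, 250) [-0.2975 -0.272   0.0005] [ 0.0003  0.0004 -0.    ]
(633.8, -161, 90) [-0.2973 -0.2721  0.2139] [ 0.0003  0.0004 -0.    ]
(633.8, -161, 24) [-0.2972 -0.2722  0.3019] [ 0.0003  0.0004 -0.    ]
```

drive_tool(
  rows=[
    [-0.297, -0.272, 0, 0, 0, 0, 1],
    [-0.297, -0.272, 0, 0, 0, 0, 1],
    [-0.297, -0.272, 0, 0, 0, 0, 1],
    [-0.297, -0.272, 0.1, 0, 0, 0, 1],
    [-0.297, -0.272, 0.19, 0, 0, 0, 1],
    [-0.297, -0.272, 0.19, 0, 0, 0, 1],
    [-0.297, -0.272, 0.19, 0, 0, 0, 1],
    [-0.297, -0.272, 0.19, 0, 0, 0, 1],
  ],
)

```text
time_s: 3.25
position: [633.2, -158.8, 109.2]
tcp_rot: [[-0.977, 0.213, 0.002], [0.213, 0.977, -0.0], [-0.002, 0.0, -1.0]]
force: [-0.7, -1.2, 1.4]
opening: 1.0
gripper_force: 0.0
```

```bash
python3 -c "
from h import *
plan([(633.8,-161,24,np.pi-.215)])
shot('top','p1')
im=cv2.imread('pics/p1.png')
b=cv2.imread('pics/p1.png')[150:270,320:440];a=shot('side','s1')[225:345,320:440,::-1]
cv2.imwrite('pics/g1.png',cv2.resize(np.hstack([b,a]),None,fx=3.3,fy=3.3,interpolation=cv2.INTER_CUBIC))"
```

```text
t 3.25 pos [ 633.2 -158.8  109.2] yaw 167.69 tilt [ 0.0021 -0.0003] F [-0.7 -1.2  1.4] open 1.0 gf 0.0
(633.8, -161, 24) [-0.0012 -0.0027  0.1136] [0.0001 0.001  0.0001]
```

View pics/g1.png

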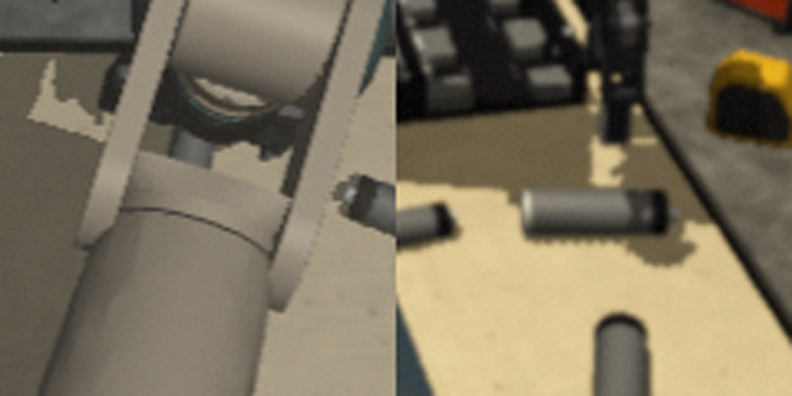

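drive_tool(
  rows=[
    [0, 0, 0.06, 0, 0, 0, 1],
    [-0.001, -0.002, 0.1, 0, 0, 0, 1],
    [-0.001, -0.002, 0.1, 0, 0, 0, 1],
    [-0.001, -0.002, 0.1, 0, 0, 0, 1],
  ],
)

```text
time_s: 3.85
position: [634.5, -160.6, 35.9]
tcp_rot: [[-0.977, 0.213, 0.005], [0.213, 0.977, -0.001], [-0.005, -0.0, -1.0]]
force: [1.0, -0.2, -0.1]
opening: 1.001
gripper_force: 0.0
```

```bash
python3 -c "
from h import *
plan([(633.8,-161,24,np.pi-.215)])"
```

```text
t 3.85 pos [ 634.5 -160.6   35.9] yaw 167.71 tilt [ 0.0047 -0.0013] F [ 1.  -0.2 -0.1] open 1.001 gf 0.0
(633.8, -161, 24) [ 0.0009 -0.0007  0.0159] [-0.0001  0.0023  0.0003]
```

drive_tool(
  rows=[
    [0, 0, 0.016, 0, 0, 0, 1],
    [0, 0, 0.016, 0, 0, 0, 1],
    [0, 0, 0.016, 0, 0, 0, -1],
    [0, 0, 0.016, 0, 0, 0, -1],
    [0, 0, 0.016, 0, 0, 0, -1],
    [0, 0, 0.016, 0, 0, 0, -1],
    [0, 0, 0.016, 0, 0, 0, -1],
    [0, 0, 0.016, 0, 0, 0, -1],
  ],
)

```text
time_s: 4.85
position: [633.3, -160.7, 21.0]
tcp_rot: [[-0.977, 0.213, 0.001], [0.213, 0.977, -0.0], [-0.001, 0.0, -1.0]]
force: [-0.2, 0.5, 4.0]
opening: 0.379
gripper_force: 60.0
```

drive_tool(
  rows=[
    [0, 0, -0.08, 0, 0, 0, -1],
    [0, 0, -0.14, 0, 0, 0, -1],
    [0, 0, -0.14, 0, 0, 0, -1],
    [0, 0, -0.14, 0, 0, 0, -1],
  ],
)

```text
time_s: 5.35
position: [632.1, -160.4, 123.5]
tcp_rot: [[-0.977, 0.213, -0.003], [0.213, 0.977, 0.001], [0.003, 0.0, -1.0]]
force: [-0.1, -0.1, -3.3]
opening: 0.378
gripper_force: 60.3
```

```bash
python3 -c "
from h import *
plan([(605.5,119.4,124,np.pi-.016),(605.5,119.4,100,np.pi-.016)])"
```

```text
t 5.35 pos [ 632.1 -160.4  123.5] yaw 167.68 tilt [-0.0029  0.001 ] F [-0.1 -0.1 -3.3] open 0.378 gf 60.32441854476929
(605.5, 119.4, 124) [ 1.143e-01  3.569e-01 -2.000e-04] [ 0.0003 -0.0014 -0.095 ]
(605.5, 119.4, 100) [0.1142 0.3569 0.0318] [ 0.0003 -0.0014 -0.095 ]
```

drive_tool(
  rows=[
    [0.114, 0.357, 0, 0, 0, -0.095, -1],
    [0.114, 0.357, 0, 0, 0, -0.095, -1],
    [0.114, 0.357, 0, 0, 0, -0.095, -1],
    [0.114, 0.357, 0, 0, 0, -0.095, -1],
    [0.114, 0.357, 0, 0, 0, -0.095, -1],
    [0.114, 0.357, 0, 0, 0, -0.095, -1],
    [0.114, 0.357, 0, 0, 0, -0.095, -1],
    [0.114, 0.357, 0, 0, 0, -0.095, -1],
  ],
)

```text
time_s: 6.35
position: [606.5, 117.9, 124.6]
tcp_rot: [[-1.0, 0.018, -0.001], [0.018, 1.0, -0.0], [0.001, -0.0, -1.0]]
force: [-0.2, 0.5, -2.4]
opening: 0.38
gripper_force: 60.4
```

```bash
python3 -c "
from h import *
plan([(605.5,119.4,75,np.pi-.016)])
a=shot('side','s2')
b=shot('top','t2')
for d in r.trace('stick_a','side')+r.trace('stick_a','top'): print(d['uv'],d['confidence'],d['pixels'].sum())
A=cv2.resize(a[170:270,270:400],None,fx=6,fy=6,interpolation=cv2.INTER_CUBIC)
cv2.imwrite('pics/g2.png',A[:,:,::-1])"
```

```text
t 6.35 pos [606.5 117.9 124.6] yaw 178.99 tilt [-0.0014 -0.0003] F [-0.2  0.5 -2.4] open 0.38 gf 60.44824004173279
(605.5, 119.4, 75) [0.0013 0.002  0.0662] [-0.0002 -0.0007 -0.0008]
[335.3, 198.3] 0.8 323
[248.7, 239.6] 0.78 455
[333.4, 213.8] 0.74 344
[388.6, 339.2] 0.63 757
[445.3, 217.5] 0.71 665
[257.2, 211.3] 0.69 192
[232.4, 202.4] 0.42 108
```

View pics/g2.png

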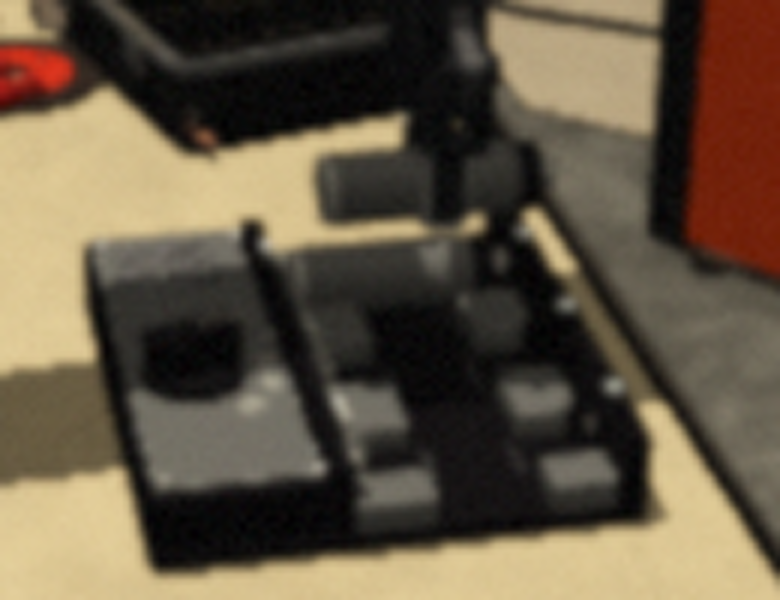

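```bash
python3 - <<'E'
from h import *
for dx in(-3,0,3):
  c=w2px('side',(606.5-55+dx,118.8,120.6));print(dx,(c-[270,170]+.5)*6-.5)
import sys
for z in(20+120.6-17-3,): print(w2px('side',(606.5+47,117,120.6)), )
plan([(605.5,119.4,75,np.pi-.016)])
E
```

```text
-3 [309.46264082 193.76928204]
0 [315.91868722 193.2042782 ]
3 [322.36865444 192.63980638]
[358.40380375 198.9043652 ]
t 6.55 pos [606.7 118.5 125.5] yaw 179.02 tilt [0. 0.] F [ 0.   0.1 -2. ] open 0.377 gf 60.448046922683716
(605.5, 119.4, 75) [0.0016 0.0012 0.0673] [ 0.      0.     -0.0005]
```

drive_tool(
  rows=[
    [0.001, 0.0012, 0.03, 0, 0, 0, -1],
    [0.001, 0.0012, 0.067, 0, 0, 0, -1],
    [0.001, 0.0012, 0.073, 0, 0, 0, -1],
    [0.001, 0.0012, 0.073, 0, 0, 0, -1],
    [0.001, 0.0012, 0.073, 0, 0, 0, -1],
  ],
)

```text
time_s: 7.18
position: [606.6, 120.2, 72.4]
tcp_rot: [[-1.0, 0.016, 0.002], [0.016, 1.0, 0.0], [-0.002, 0.0, -1.0]]
force: [1.0, -0.4, -0.9]
opening: 0.376
gripper_force: 60.4
```

```bash
python3 -c "
from h import *
plan([(606,119.4,50,np.pi-.016),(606,119.4,38,np.pi-.016)])"
```

```text
t 7.17 pos [606.6 120.2  72.4] yaw 179.08 tilt [0.0024 0.0004] F [ 1.  -0.4 -0.9] open 0.376 gf 60.44839382171631
(606, 119.4, 50) [ 0.0009 -0.0011  0.0298] [ 0.0002  0.0011 -0.0001]
(606, 119.4, 38) [ 0.0009 -0.0011  0.0458] [ 0.0002  0.0011 -0.0001]
```

drive_tool(
  rows=[
    [0.0005, -0.0008, 0.008, 0, 0, 0, -1],
    [0.0005, -0.0008, 0.014, 0, 0, 0, -1],
    [0.0005, -0.0008, 0.02, 0, 0, 0, -1],
    [0.0005, -0.0008, 0.026, 0, 0, 0, -1],
    [0.0005, -0.0008, 0.026, 0, 0, 0, -1],
  ],
)

```text
time_s: 7.8
position: [605.3, 119.5, 50.7]
tcp_rot: [[-1.0, 0.016, -0.001], [0.016, 1.0, 0.0], [0.001, 0.0, -1.0]]
force: [2.5, -0.7, -2.0]
opening: 0.375
gripper_force: 60.5
```

drive_tool(
  rows=[
    [0, 0, 0.005, 0, 0, 0, -1],
    [0, 0, 0.01, 0, 0, 0, -1],
    [0, 0, 0.015, 0, 0, 0, -1],
    [0, 0, 0.015, 0, 0, 0, -1],
  ],
)

```text
time_s: 8.3
position: [605.2, 119.5, 39.4]
tcp_rot: [[-1.0, 0.016, -0.001], [0.016, 1.0, 0.0], [0.001, 0.0, -1.0]]
force: [1.8, -0.5, -2.8]
opening: 0.376
gripper_force: 60.5
```

drive_tool(
  rows=[
    [0, 0, 0.003, 0, 0, 0, -1],
    [0, 0, 0.005, 0, 0, 0, -1],
    [0, 0, 0.005, 0, 0, 0, -1],
  ],
)

```text
time_s: 8.68
position: [605.6, 119.5, 37.0]
tcp_rot: [[-1.0, 0.016, 0.0], [0.016, 1.0, 0.0], [-0.0, 0.0, -1.0]]
force: [-2.3, -1.4, 4.2]
opening: 0.375
gripper_force: 61.2
```

```bash
python3 -c "
from h import *
plan([(606,119.4,50,np.pi-.016)])
a=shot('side','s3')
A=cv2.resize(a[170:270,270:400],None,fx=6,fy=6,interpolation=cv2.INTER_CUBIC)
cv2.imwrite('pics/g3.png',A[:,:,::-1])"
```

```text
t 8.68 pos [605.6 119.5  37. ] yaw 179.08 tilt [0.0003 0.0001] F [-2.3 -1.4  4.2] open 0.375 gf 61.16154670715332
(606, 119.4, 50) [-0.0006 -0.0002 -0.0173] [0.     0.0001 0.    ]
```

View pics/g3.png

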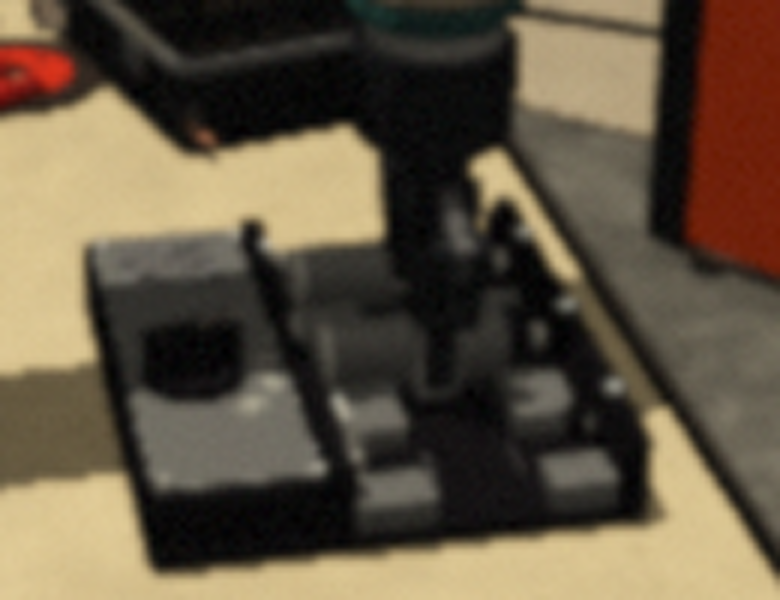

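drive_tool(
  rows=[
    [0, 0, 0.002, 0, 0, 0, -1],
    [0, 0, 0.002, 0, 0, 0, -1],
    [0, 0, 0.001, 0, 0, 0, 0.3],
    [0, 0, 0.0, 0, 0, 0, 0.3],
    [0, 0, -0.04, 0, 0, 0, 0.3],
    [0, 0, -0.1, 0, 0, 0, 0.3],
    [0, 0, -0.12, 0, 0, 0, 0.3],
    [0, 0, -0.12, 0, 0, 0, -1],
  ],
)

```text
time_s: 9.72
position: [605.8, 119.6, 126.8]
tcp_rot: [[-1.0, 0.016, 0.002], [0.016, 1.0, 0.0], [-0.002, 0.0, -1.0]]
force: [-0.2, -0.2, -1.0]
opening: 0.455
gripper_force: 0.0
```

```bash
cat >fs.py <<'E'
from fit import *
np.set_printoptions(precision=2,suppress=True)
cal("top");cal("side")
def chk(bays):
    for k in("top","side"):
        r.camera(k);D=r.trace("stick_a",k)
        for n,p0 in bays:
            u=w2px(k,(*p0[:2],33));d=[d for d in D if np.linalg.norm(np.array(d["uv"])-u)<14 and d["pixels"].sum()<1500]
            if d:
                m=d[0]["pixels"].astype(float)
                for z in(33,38):print(n,k,m.sum(),z,*fitstick([(k,m)],p0,z))
E
python3 - <<'E'
from fs import *
chk([("mid",[607,119.4,-.016]),("left",[608,199.4,-.016])])
plan([(540,119.4,120,np.pi-.016)])
E
```

```text
mid top 166.0 33 [607.16 118.52   0.05] 488.3921568627451
mid top 166.0 38 [608.65 118.12   0.03] 490.45490196078424
left top 106.0 33 [623.09 185.27   0.11] 551.1529411764706
left top 106.0 38 [618.08 184.77   0.16] 556.843137254902
mid side 407.0 33 [611.45 123.37  -0.06] 53.30588235294118
mid side 407.0 38 [608.88 114.39  -0.05] 59.549019607843135
left side 407.0 33 [-1259.1   2082.88     2.23] 407.0
left side 407.0 38 [-1765.1  23696.12     2.35] 407.0
t 9.93 pos [604.6 119.4 124. ] yaw 179.08 tilt [-0. -0.] F [0.5 0.4 0.6] open 0.097 gf 0.0
(540, 119.4, 120) [ 0.09 -0.    0.01] [-0. -0. -0.]
```

```bash
python3 - <<'E'
from h import *
plan([(591.5,-326.7,124,1.235)])
E
```

```text
t 9.93 pos [604.6 119.4 124. ] yaw 179.08 tilt [-0.0035 -0.0004] F [0.5 0.4 0.6] open 0.097 gf 0.0
(591.5, -326.7, 124) [ 7.90e-03 -5.95e-01  3.00e-04] [-1.700e-03 -9.000e-04  9.027e-01]
```

drive_tool(
  rows=[
    [0.008, -0.595, 0, 0, 0, 0.903, 1],
    [0.008, -0.595, 0, 0, 0, 0.903, 1],
    [0.008, -0.595, 0, 0, 0, 0.903, 1],
    [0.008, -0.595, 0, 0, 0, 0.903, 1],
    [0.008, -0.595, 0, 0, 0, 0.903, 1],
    [0.008, -0.595, 0, 0, 0, 0.903, 1],
    [0.008, -0.595, 0, 0, 0, 0.903, 1],
    [0.008, -0.595, 0, 0, 0, 0.903, 1],
  ],
)

```text
time_s: 10.92
position: [590.5, -330.6, 124.0]
tcp_rot: [[-0.044, 0.999, -0.002], [0.999, 0.044, 0.001], [0.001, -0.002, -1.0]]
force: [-0.4, 0.4, 0.2]
opening: 1.005
gripper_force: 0.0
```

```bash
python3 - <<'E'
from h import *
plan([(591.5,-326.7,110,1.235)])
E
```

```text
t 10.93 pos [ 590.5 -330.6  124. ] yaw 92.5 tilt [-0.0024  0.0008] F [-0.4  0.4  0.2] open 1.005 gf 0.0
(591.5, -326.7, 110) [0.0051 0.0015 0.0187] [-0.0012 -0.0002  0.1812]
```

drive_tool(
  rows=[
    [0.003, 0, 0.02, 0, 0, 0.17, 1],
    [0.003, 0, 0.04, 0, 0, 0.17, 1],
    [0.003, 0, 0.06, 0, 0, 0.17, 1],
    [0.003, 0, 0.06, 0, 0, 0.17, 1],
  ],
)

```text
time_s: 11.42
position: [591.2, -323.7, 78.6]
tcp_rot: [[0.294, 0.956, -0.004], [0.956, -0.294, 0.002], [0.001, -0.004, -1.0]]
force: [-0.5, -0.5, -0.4]
opening: 1.0
gripper_force: 0.0
```

```bash
python3 - <<'E'
from fs import *
r.camera("top")
for k in("top","side"):
    r.camera(k); m=near(k,(591.5,-326.7,17))
    if m is not None: print(k,m.sum(),*fitstick([(k,m)],[591.5,-326.7,1.235]))
plan([(591.5,-326.7,38,1.235),(591.5,-326.7,22,1.235)])
E
```

```text
side 762.0 [ 594.69 -324.3     1.22] 45.286274509803924
t 11.68 pos [ 592.6 -324.5   82.2] yaw 72.8 tilt [ 0. -0.] F [-0.3  0.9 -0.4] open 0.998 gf 0.0
(591.5, -326.7, 38) [-0.   -0.    0.06] [0.   0.   0.02]
(591.5, -326.7, 22) [-0.   -0.    0.08] [0.   0.   0.02]
```

drive_tool(
  rows=[
    [-0.0032, -0.0005, 0.03, 0, 0, 0.018, 1],
    [-0.0032, -0.0005, 0.06, 0, 0, 0.018, 1],
    [-0.0032, -0.0005, 0.077, 0, 0, 0.018, 1],
    [-0.0032, -0.0005, 0.0775, 0, 0, 0.018, 1],
    [-0.0032, -0.0005, 0.0775, 0, 0, 0.018, 1],
  ],
)

```text
time_s: 12.3
position: [591.6, -326.7, 23.9]
tcp_rot: [[0.332, 0.943, 0.001], [0.943, -0.332, -0.001], [-0.0, 0.001, -1.0]]
force: [-1.0, -0.4, 1.0]
opening: 1.005
gripper_force: 0.0
```

```bash
python3 - <<'E'
from h import *
plan([(591.5,-326.7,22,1.235)])
E
```

```text
t 12.3 pos [ 591.6 -326.7   23.9] yaw 70.6 tilt [ 0.0011 -0.0006] F [-1.  -0.4  1. ] open 1.005 gf 0.0
(591.5, -326.7, 22) [-0.0001 -0.0001  0.0026] [ 0.0006  0.0001 -0.0013]
```

Close, then lift.

drive_tool(
  rows=[
    [0, 0, 0.003, 0, 0, 0, -1],
    [0, 0, 0.003, 0, 0, 0, -1],
    [0, 0, 0.003, 0, 0, 0, -1],
    [0, 0, 0.003, 0, 0, 0, -1],
    [0, 0, 0.003, 0, 0, 0, -1],
    [0, 0, -0.07, 0, 0, 0, -1],
    [0, 0, -0.14, 0, 0, 0, -1],
    [0, 0, -0.14, 0, 0, 0, -1],
  ],
)

```text
time_s: 13.3
position: [593.1, -327.7, 134.1]
tcp_rot: [[0.332, 0.943, 0.008], [0.943, -0.332, -0.005], [-0.002, 0.01, -1.0]]
force: [0.1, -0.2, -2.0]
opening: 0.372
gripper_force: 60.3
```

```bash
python3 - <<'E'
from fs import *
np.set_printoptions(precision=4,suppress=True)
s=r.observe();print(s["position"])
r.camera("side");z=s["position"][2]-4
for d in r.trace("stick_a","side"):
  if d["pixels"].sum()<1500 and np.linalg.norm(np.array(d["uv"])-w2px("side",(591,-327,z)))<25: print(d["uv"],fitstick([("side",d["pixels"].astype(float))],[594,-325,1.23],z))
plan([(604.5,39.4,124,-.016)])
E
```

```text
[ 593.0504 -327.6949  134.0683]
[391.5, 296.5] (array([ 594.4299, -326.9163,    1.2413]), np.float64(49.945098039215694))
t 13.4 pos [ 590.9 -326.3  127.4] yaw 70.58 tilt [-0.0007  0.0006] F [-0.7 -0.6 -2.4] open 0.38 gf 60.34595489501953
(604.5, 39.4, 124) [ 0.4659 -0.145   0.0048] [-0.0004  0.0001  0.5958]
```

drive_tool(
  rows=[
    [0.467, -0.145, 0, 0, 0, 0.596, -1],
    [0.467, -0.145, 0, 0, 0, 0.596, -1],
    [0.467, -0.145, 0, 0, 0, 0.596, -1],
    [0.467, -0.145, 0, 0, 0, 0.596, -1],
    [0.467, -0.145, 0, 0, 0, 0.596, -1],
    [0.467, -0.145, 0, 0, 0, 0.596, -1],
    [0.467, -0.145, 0, 0, 0, 0.596, -1],
    [0.467, -0.145, 0, 0, 0, 0.596, -1],
  ],
)

```text
time_s: 14.4
position: [603.8, 40.7, 125.4]
tcp_rot: [[1.0, -0.014, -0.005], [-0.014, -1.0, -0.0], [-0.005, 0.0, -1.0]]
force: [0.3, 0.0, -1.4]
opening: 0.373
gripper_force: 60.5
```

drive_tool(
  rows=[
    [0, 0, 0, 0, 0, 0, -1],
    [0, 0, 0, 0, 0, 0, -1],
  ],
)

```text
time_s: 14.65
position: [604.9, 39.0, 127.5]
tcp_rot: [[1.0, -0.016, -0.001], [-0.016, -1.0, 0.0], [-0.001, 0.0, -1.0]]
force: [0.2, 0.5, -2.7]
opening: 0.376
gripper_force: 60.5
```

```bash
python3 - <<'E'
from fs import *
a=shot('side','s4');b=shot('top','t4')
A=cv2.resize(a[170:270,270:370],None,fx=4,fy=5,interpolation=cv2.INTER_CUBIC)
B=cv2.resize(b[165:265,210:310],None,fx=4,fy=5,interpolation=cv2.INTER_CUBIC)
cv2.imwrite('pics/g4.png',np.hstack([A,B])[:,:,::-1])
chk([("mid",[607,119.4,-.016])])
plan([(605.3,39.4,72,-.016)])
E
```

```text
mid side 368.0 33 [611.05 124.6   -0.11] 88.08235294117648
mid side 368.0 38 [609.04 114.68  -0.04] 95.36078431372549
t 14.95 pos [605.1  39.7 128.2] yaw -0.94 tilt [0. 0.] F [-0.1  0.3 -1.6] open 0.373 gf 60.528284311294556
(605.3, 39.4, 72) [0.   0.   0.07] [-0. -0. -0.]
```

View pics/g4.png

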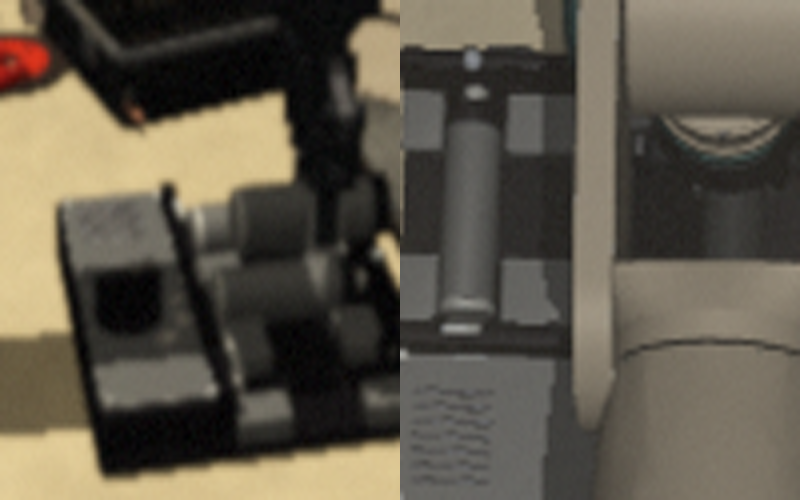

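drive_tool(
  rows=[
    [0.0003, 0.0003, 0.03, 0, 0, 0, -1],
    [0.0003, 0.0003, 0.065, 0, 0, 0, -1],
    [0.0003, 0.0003, 0.085, 0, 0, 0, -1],
    [0.0003, 0.0003, 0.09, 0, 0, 0, -1],
    [0.0003, 0.0003, 0.097, 0, 0, 0, -1],
    [0.0003, 0.0003, 0.103, 0, 0, 0, -1],
    [0.0003, 0.0003, 0.103, 0, 0, 0, -1],
  ],
)

```text
time_s: 15.82
position: [605.3, 39.7, 50.9]
tcp_rot: [[1.0, -0.016, 0.0], [-0.016, -1.0, 0.0], [0.0, -0.0, -1.0]]
force: [2.1, 0.1, -2.7]
opening: 0.376
gripper_force: 60.6
```

Same signature as the first stick. Continue down.

drive_tool(
  rows=[
    [0, 0, 0.005, 0, 0, 0, -1],
    [0, 0, 0.01, 0, 0, 0, -1],
    [0, 0, 0.015, 0, 0, 0, -1],
    [0, 0, 0.019, 0, 0, 0, -1],
    [0, 0, 0.019, 0, 0, 0, -1],
  ],
)

```text
time_s: 16.45
position: [605.2, 39.8, 37.3]
tcp_rot: [[1.0, -0.016, -0.0], [-0.016, -1.0, 0.0], [-0.0, -0.0, -1.0]]
force: [-2.3, 0.6, 5.1]
opening: 0.376
gripper_force: 61.3
```

drive_tool(
  rows=[
    [0, 0, 0.002, 0, 0, 0, -1],
    [0, 0, 0.002, 0, 0, 0, -1],
    [0, 0, 0.001, 0, 0, 0, 0.3],
    [0, 0, 0.0, 0, 0, 0, 0.3],
    [0, 0, -0.04, 0, 0, 0, 0.3],
    [0, 0, -0.1, 0, 0, 0, 0.3],
    [-0.05, 0.35, -0.14, 0, 0, 0, -1],
    [-0.05, 0.35, -0.14, 0, 0, 0, -1],
  ],
)

```text
time_s: 17.45
position: [585.4, -83.8, 126.2]
tcp_rot: [[1.0, -0.014, 0.0], [-0.014, -1.0, -0.0], [0.0, 0.0, -1.0]]
force: [0.4, 0.0, -0.7]
opening: 0.229
gripper_force: 0.0
```

drive_tool(
  rows=[
    [-0.05, 0.32, 0, 0, 0, 0, -1],
    [-0.05, 0.32, 0, 0, 0, 0, -1],
    [-0.05, 0.32, 0, 0, 0, 0, -1],
    [-0.05, 0.32, 0, 0, 0, 0, -1],
    [-0.05, 0.32, 0, 0, 0, 0, -1],
  ],
)

```text
time_s: 18.08
position: [542.6, -325.9, 124.9]
tcp_rot: [[1.0, -0.022, -0.001], [-0.022, -1.0, 0.0], [-0.001, -0.0, -1.0]]
force: [-0.1, 1.5, 0.2]
opening: 0.001
gripper_force: 0.0
```

```bash
python3 - <<'E'
from fs import *
a=shot('side','s5');b=shot('top','t5')
A=cv2.resize(a[190:260,280:380],None,fx=4,fy=4,interpolation=cv2.INTER_CUBIC)
B=cv2.resize(b[165:265,210:310],None,fx=4,fy=4,interpolation=cv2.INTER_CUBIC)
C=np.zeros((400,400,3),np.uint8);C[:280]=A
cv2.imwrite('pics/g5.png',np.hstack([C,B])[:,:,::-1])
chk([("mid",[607,119.4,-.016]),("right",[606,39.4,-.016]),("left",[608,199.4,-.016])])
plan([(483,94,100,0)])
E
```

```text
mid top 619.0 33 [607.75 119.16  -0.01] 43.741176470588236
mid top 619.0 38 [606.24 118.81  -0.01] 47.219607843137254
right top 613.0 33 [606.15  39.41  -0.01] 44.266666666666666
right top 613.0 38 [605.22  39.28  -0.01] 47.65098039215687
left top 633.0 33 [608.13 198.28  -0.03] 62.83137254901961
left top 633.0 38 [607.8  197.55  -0.03] 65.70980392156864
mid side 299.0 33 [604.33 122.85  -0.21] 174.87450980392157
mid side 299.0 38 [608.34 115.59  -0.05] 186.6
right side 254.0 33 [603.13  44.18   0.02] 260.91372549019604
right side 254.0 38 [608.29  38.79   0.1 ] 266.65882352941173
left side 299.0 33 [-1708.22  3219.16     2.32] 299.0
left side 299.0 38 [-1765.1  23696.12     2.35] 299.0
t 18.38 pos [ 544.7 -320.9  125.6] yaw -0.83 tilt [-0.  0.] F [0.4 0.7 0. ] open 0.004 gf 0.0
(483, 94, 100) [-0.09 -0.55  0.03] [-0.    0.   -0.01]
```

View pics/g5.png

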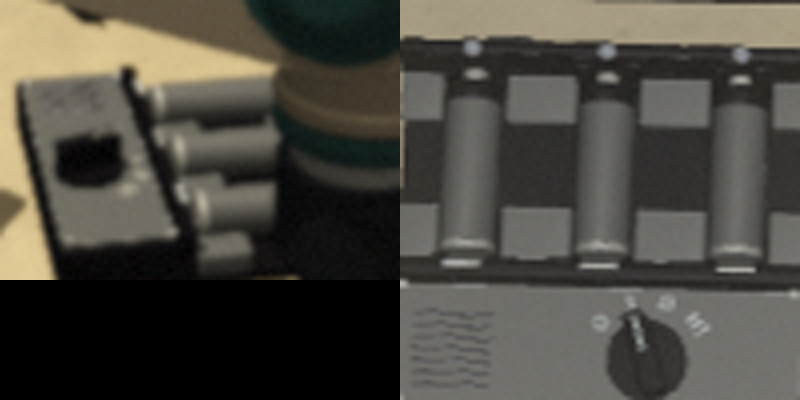

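```bash
python3 - <<'E'
from h import *
plan([(569,40,90,-.016)])
E
```

```text
t 18.38 pos [ 544.7 -320.9  125.6] yaw -0.83 tilt [-0.      0.0003] F [0.4 0.7 0. ] open 0.004 gf 0.0
(569, 40, 90) [ 0.0254 -0.4816  0.0477] [-0.0002  0.      0.0007]
```

drive_tool(
  rows=[
    [0.0254, -0.4816, 0, 0, 0, 0, -1],
    [0.0254, -0.4816, 0, 0, 0, 0, -1],
    [0.0254, -0.4816, 0, 0, 0, 0, -1],
    [0.0254, -0.4816, 0, 0, 0, 0, -1],
    [0.0254, -0.4816, 0, 0, 0, 0, -1],
    [0.0254, -0.4816, 0, 0, 0, 0, -1],
    [0.0254, -0.4816, 0.04, 0, 0, 0, -1],
    [0.0254, -0.4816, 0.05, 0, 0, 0, -1],
  ],
)

```text
time_s: 19.38
position: [567.8, 40.0, 86.3]
tcp_rot: [[1.0, -0.014, -0.004], [-0.014, -1.0, 0.0], [-0.004, 0.0, -1.0]]
force: [0.2, -1.0, -0.8]
opening: 0.001
gripper_force: 0.0
```

drive_tool(
  rows=[
    [0, 0, 0.01, 0, 0, 0, -1],
    [0, 0, 0.015, 0, 0, 0, -1],
    [0, 0, 0.02, 0, 0, 0, -1],
    [0, 0, 0.02, 0, 0, 0, -1],
  ],
)

```text
time_s: 19.88
position: [569.2, 38.3, 73.2]
tcp_rot: [[1.0, -0.017, 0.0], [-0.017, -1.0, 0.0], [0.0, -0.0, -1.0]]
force: [0.7, -0.1, 0.1]
opening: 0.005
gripper_force: 0.0
```

drive_tool(
  rows=[
    [0, 0, 0.002, 0, 0, 0, -1],
    [0, 0, 0.004, 0, 0, 0, -1],
    [0, 0, 0.006, 0, 0, 0, -1],
    [0, 0, 0.007, 0, 0, 0, -1],
    [0, 0, 0.007, 0, 0, 0, -1],
  ],
)

```text
time_s: 20.5
position: [569.3, 38.6, 68.7]
tcp_rot: [[1.0, -0.016, 0.0], [-0.016, -1.0, 0.0], [0.0, -0.0, -1.0]]
force: [-2.2, -0.2, 5.6]
opening: 0.006
gripper_force: 2.6
```

drive_tool(
  rows=[
    [0, 0, 0.002, 0, 0, 0, -1],
    [0, 0, 0.002, 0, 0, 0, -1],
    [0, 0, -0.02, 0, 0, 0, -1],
    [0, -0.06, -0.02, 0, 0, 0, -1],
    [0, -0.1067, -0.02, 0, 0, 0, -1],
    [0, -0.1067, -0.01, 0, 0, 0, -1],
    [0, -0.1067, -0.004, 0, 0, 0, -1],
    [0, -0.1067, -0.004, 0, 0, 0, -1],
  ],
)

```text
time_s: 21.5
position: [570.3, 117.6, 70.3]
tcp_rot: [[1.0, -0.018, -0.001], [-0.018, -1.0, -0.0], [-0.001, 0.0, -1.0]]
force: [0.3, 0.4, -0.0]
opening: 0.0
gripper_force: 0.0
```

drive_tool(
  rows=[
    [0, 0, 0.002, 0, 0, 0, -1],
    [0, 0, 0.004, 0, 0, 0, -1],
    [0, 0, 0.006, 0, 0, 0, -1],
    [0, 0, 0.006, 0, 0, 0, -1],
  ],
)

```text
time_s: 22.0
position: [570.8, 118.4, 68.5]
tcp_rot: [[1.0, -0.017, 0.001], [-0.017, -1.0, -0.0], [0.001, -0.0, -1.0]]
force: [-6.8, -1.1, 11.2]
opening: -0.002
gripper_force: 5.9
```

drive_tool(
  rows=[
    [0, 0, -0.03, 0, 0, 0, -1],
    [0, 0, -0.09, 0, 0, 0, -1],
    [0, 0.3, -0.1, 0, 0, 0, 1],
    [0, 0.3, -0.1, 0, 0, 0, 1],
    [0, 0.3, -0.1, 0, 0, 0, 1],
    [0, 0.3, -0.1, 0, 0, 0, 1],
    [0, 0.3, -0.1, 0, 0, 0, 1],
  ],
)

```text
time_s: 22.88
position: [566.6, -109.1, 141.6]
tcp_rot: [[1.0, -0.021, 0.0], [-0.021, -1.0, -0.0], [0.0, 0.0, -1.0]]
force: [0.1, -0.5, -0.4]
opening: 0.997
gripper_force: 0.0
```

```bash
python3 - <<'E'
from h import *
print(px2w("top",(271.0,254.4),51))
im=r.camera("top")
for d in r.trace("dial","top"):
  m=d["pixels"]
  if 100<m.sum()<450: print(d["uv"],m.sum(),cv2.minEnclosingCircle(np.argwhere(m)[:,::-1].astype(np.float32)),px2w("top",d["uv"],51))
a=im[225:275,240:305];cv2.imwrite("pics/d.png",cv2.resize(a,None,fx=10,fy=10,interpolation=cv2.INTER_CUBIC)[:,:,::-1])
plan([(485,92,130,.27)])
E
```

```text
[486.37829377  92.09629472  51.        ]
[271.5, 258.9] 352 ((271.6585388183594, 254.0487823486328), 11.076196670532227) [475.80963638  90.72324781  51.        ]
t 22.98 pos [ 566.8 -106.3  141.4] yaw -0.98 tilt [0.     0.0005] F [ 0.7  0.2 -0.6] open 1.003 gf 0.0
(485, 92, 130) [-0.1135 -0.2624  0.0153] [-0.0002 -0.     -0.1371]
```

View pics/d.png

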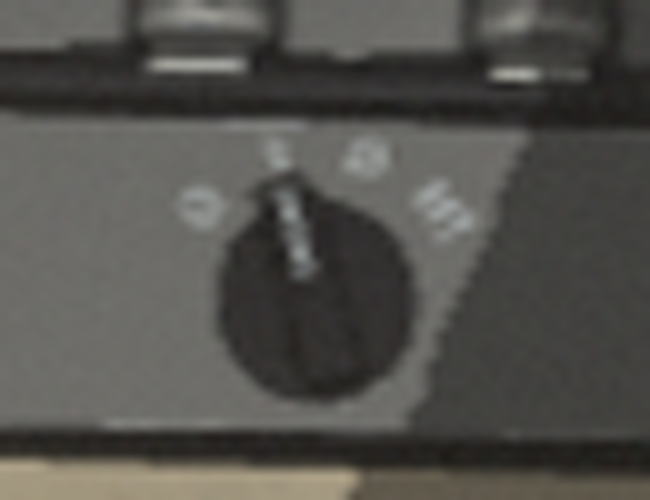

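drive_tool(
  rows=[
    [-0.1125, -0.2625, 0.015, 0, 0, -0.144, 0.2],
    [-0.1125, -0.2625, 0.015, 0, 0, -0.144, 0.2],
    [-0.1125, -0.2625, 0.015, 0, 0, -0.144, 0.2],
    [-0.1125, -0.2625, 0.015, 0, 0, -0.144, 0.2],
    [-0.1125, -0.2625, 0.015, 0, 0, -0.144, 0.2],
    [-0.1125, -0.2625, 0.03, 0, 0, -0.144, 0.2],
    [-0.1125, -0.2625, 0.03, 0, 0, -0.144, 0.2],
  ],
  newtons=30,
)

```text
time_s: 23.85
position: [485.2, 91.2, 117.4]
tcp_rot: [[0.96, 0.28, -0.003], [0.28, -0.96, -0.0], [-0.003, -0.0, -1.0]]
force: [-0.2, -0.4, 0.1]
opening: 0.602
gripper_force: 0.0
```

```bash
python3 - <<'E'
from h import *
plan([(485.5,92,74,.284)])
E
```

```text
t 23.85 pos [485.2  91.2 117.4] yaw 16.29 tilt [-0.0025 -0.0003] F [-0.2 -0.4  0.1] open 0.602 gf 0.0
(485.5, 92, 74) [ 0.0008 -0.001   0.0579] [-0.0002  0.0012  0.0001]
```

drive_tool(
  rows=[
    [0.0005, -0.0007, 0.04, 0, 0, 0, 0.2],
    [0.0005, -0.0007, 0.057, 0, 0, 0, 0.2],
    [0.0005, -0.0007, 0.06, 0, 0, 0, 0.2],
    [0.0005, -0.0007, 0.06, 0, 0, 0, -1],
    [0.0005, -0.0007, 0.06, 0, 0, 0, -1],
    [0.0005, -0.0007, 0.06, 0, 0, 0, -1],
    [0.0005, -0.0007, 0.06, 0, 0, 0, -1],
    [0.0005, -0.0007, 0.06, 0, 0, 0, -1],
  ],
)

```text
time_s: 24.85
position: [487.0, 91.0, 75.2]
tcp_rot: [[0.96, 0.281, 0.003], [0.281, -0.96, -0.003], [0.002, 0.003, -1.0]]
force: [1.6, -7.3, 2.0]
opening: 0.169
gripper_force: 33.9
```

drive_tool(
  rows=[
    [0, 0.001, 0, 0, 0, 0.06, -1],
    [0, 0.0015, 0, 0, 0, 0.12, -1],
    [0, 0.0015, 0, 0, 0, 0.18, -1],
    [0, 0.0015, 0, 0, 0, 0.24, -1],
    [0, 0.0015, 0, 0, 0, 0.2865, -1],
    [0, 0.0015, 0, 0, 0, 0.2865, -1],
    [0, 0.0015, 0, 0, 0, 0.2865, -1],
  ],
)

```text
time_s: 25.72
position: [487.1, 91.6, 75.2]
tcp_rot: [[0.951, -0.308, 0.003], [-0.308, -0.951, 0.001], [0.002, -0.001, -1.0]]
force: [0.2, -0.0, 6.6]
opening: 0.166
gripper_force: 34.4
```

```bash
python3 - <<'E'
from h import *
plan([(485.5,92,74,-.316)])
E
```

```text
t 25.73 pos [487.1  91.6  75.2] yaw -17.92 tilt [0.0026 0.0006] F [ 0.2 -0.   6.6] open 0.166 gf 34.406036138534546
(485.5, 92, 74) [-0.0022  0.0001  0.0016] [-0.0007 -0.0011  0.0015]
```

Good. Release, lift, move clear.

drive_tool(
  rows=[
    [0, 0, 0, 0, 0, 0, 0.2],
    [0, 0, 0, 0, 0, 0, 0.2],
    [0, 0, 0, 0, 0, 0, 0.2],
    [0, 0, -0.05, 0, 0, 0, 0.2],
    [0, 0, -0.12, 0, 0, 0, 0.2],
    [0, 0.1, -0.14, 0, 0, 0, 0.2],
    [0, 0.25, -0.14, 0, 0, 0, 0.2],
    [0, 0.25, -0.14, 0, 0, 0, 0.2],
  ],
)

```text
time_s: 26.72
position: [427.7, -87.2, 179.1]
tcp_rot: [[0.951, -0.309, 0.001], [-0.309, -0.951, -0.0], [0.001, 0.0, -1.0]]
force: [2.2, -0.3, -0.6]
opening: 0.6
gripper_force: 0.0
```

drive_tool(
  rows=[
    [0, 0.1, 0, 0, 0, 0, 0.2],
    [0, 0.1, 0, 0, 0, 0, 0.2],
    [0, 0.1, 0, 0, 0, 0, 0.2],
  ],
)

```text
time_s: 27.1
position: [405.2, -157.2, 178.7]
tcp_rot: [[0.95, -0.311, -0.0], [-0.311, -0.95, 0.001], [-0.0, -0.001, -1.0]]
force: [-0.2, 1.8, -1.1]
opening: 0.6
gripper_force: 0.0
```

```bash
python3 - <<'E'
from fs import *
im=shot("top","t6")
cv2.imwrite("pics/f.png",cv2.resize(im[165:285,200:320],None,fx=5,fy=5,interpolation=cv2.INTER_CUBIC)[:,:,::-1])
chk([("mid",[607,119.4,-.016]),("right",[606,39.4,-.016])])
E
```

```text
mid top 557.0 33 [610.16 119.86  -0.01] 97.58039215686276
mid top 557.0 38 [607.43 119.42  -0.02] 102.92156862745098
right top 492.0 33 [607.97  37.85   0.01] 153.26666666666665
right top 492.0 38 [607.64  40.34   0.01] 162.7098039215686
mid side 420.0 33 [610.82 124.64   0.  ] 41.16470588235294
mid side 420.0 38 [608.99 115.96   0.  ] 47.10980392156863
right side 469.0 33 [609.    43.53  -0.05] 47.0
right side 469.0 38 [607.3   36.16  -0.03] 52.35294117647059
```

View pics/f.png

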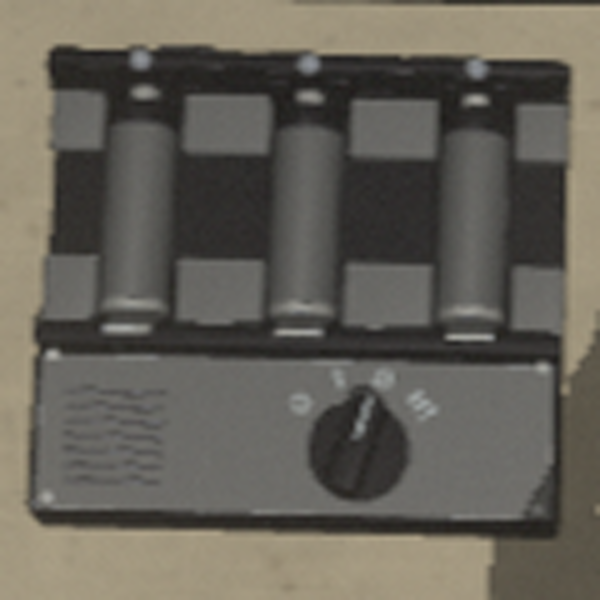

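The picture shows all three sticks seated alike, with studs at (145,92), (309,97) and (475,100). The dial pointer at (368,400) is on the two-bar mark.

```bash
python3 -c "
from station import r
print(r.job_done())"
```

```text
the job is handed in; nothing more can be done
None
```

I put both large sticks in the empty bays with studs at the contact end and pressed them home, then turned the dial to two bars and handed the job in; no verdict came back.

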